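Bring the rivet caddy out of the cobbler's bench cabinet and hold it level

TASK

Swing the clear door of the bench cabinet wide open by its handle, to a right angle or more, and leave it open. Then lift the rivet caddy out by its red bar with its three tins aboard, and finish by holding it still and level in the air with the tray centred over the green cutting mat and at least 8 cm above it: the job ends with the caddy in the gripper, not put down. Keep the caddy from tipping on the way and do not disturb the other things on the bench.

Things in the scene. Friction and masses are not known exactly. Their poses are not given: they have to be found in the camera images.
- cabinet: low wooden bench cabinet, fixed, 190 (its x, depth) x 220 (its y, width) x 125 mm high; origin at the centre of its underside, z up. Front (its -x side) and top are open, closed together by one clear door. Side and back walls 10 mm thick, inner floor 10 mm above the bench. It stands on the robot's left, its front turned roughly towards the robot's right (world -y)
- door (a joint): door angle: 0 closed, 1.8 at its stop; counter-clockwise from above as it opens; stays where left (about 1 N at the handle). An L of clear plastic, green edges: front panel 212 mm wide with a top panel 190 deep fixed to it, upper face 131 mm above the bench. Opening, the top panel sweeps over the space before the cabinet; past 1.57 rad the compartment is wholly uncovered
- door_hinge (a point): point on the door's upright hinge axis, 100 mm above the bench, at the cabinet's front edge on its -y side (the end far from the robot). Axes turn with the door and equal the cabinet's when it is closed: y runs along the panel to the handle edge, -x is the panel's outward normal, z up
- door_handle (a point): grip of the door's upright steel bar handle, 100 mm above the bench; round bar 12 mm thick, from 50 to 118 mm above the bench, its centre 45 mm off the panel's outer face, joined to it by a level stub at each end. In door_hinge's axes at x = -49, y = 182 mm. Axes as door_hinge; fingers from above fit on its two y sides
- caddy: pale wooden carrying tray standing in the cabinet, 100 (its x) x 150 (its y) mm, walls 38 high and 5 thick, four cells of which three each hold a small loose tin; two end panels carry a red bar along its y. 0.25 to 0.45 kg without tins. Origin at the centre of its underside, z up
- caddy_grip (a point): middle of the caddy's red carrying bar, 100 mm above the caddy's underside; the bar is 14 mm wide (its x), 18 high (91 to 109 mm above the underside) and 150 long (its y), with nothing below it until the tray's walls and tins, 53 mm lower. Axes as the caddy's
- cutting_mat: green cutting mat with pale lines lying on the bench on the robot's right, fixed, 180 (its x) x 240 (its y) x 3 mm thick; origin at the centre of its underside
- tin_brass: small closed round brass tin of rivets standing loose in a cell of the caddy, 36 mm in diameter, 32 high, 40 to 100 g; origin at the centre of its underside
- tin_red: small closed round red tin of rivets standing loose in a cell of the caddy, 36 mm in diameter, 32 high, 40 to 100 g; origin at the centre of its underside
- tin_blue: small closed round blue tin of rivets standing loose in a cell of the caddy, 36 mm in diameter, 32 high, 40 to 100 g; origin at the centre of its underside
- glue_can: steel glue can with a yellow band, 72 mm in diameter, 110 high, standing behind the cabinet; bystander, loose; origin at its underside near its middle
- polish_jar: amber jar with a black cap, 52 mm in diameter, 55 high, standing behind the cabinet; bystander, loose; origin at its underside near its middle
- shoe_last: pale wooden shoe last lying sole down beyond the mat, about 210 x 70 x 83 mm; bystander, loose; origin at its underside near its middle
- hammer: hammer, 240 mm long, lying beside the mat; bystander, loose; origin at its underside near its middle
- brush_cup: empty paper-coloured cup, 72 mm in diameter, 85 high, on the robot's left, nearer than the cabinet; bystander, loose; origin at its underside near its middle
Not all that is in view belongs to the job. Leave any orange look-alike of the caddy alone.

How it is judged:
By the outcome, as a careful person would: the job done as asked, in the order asked, and still so for the second after the job is handed in, while the arm keeps its last pose, push and grip.
It also fails if it takes over 64 s, if anything falls off the work surface, if the arm or the gripper's body presses on something with over 40 N, if the wrist force passes 120 N, or if a joint passes its speed limit or range.

ROBOT

A 6-joint arm with a two-finger parallel gripper is mounted at the origin on the work surface. World frame = base frame: x ahead of the robot, y to its left, z up, the work surface at z = 0. Lengths are in mm, angles in rad, forces in N, time in s.
With the tool pointing down it reaches from about 225 to 725 mm from the base axis. Payload 3.1 kg.
Tool frame: the origin (TCP) lies on the centre line of the jaws, within the pads' length; the fingertips stand 25 mm ahead of it and the grasp point (between the pads) lies 6 mm ahead of it; z points along the fingers, y is the line along which they close (so a half turn about z gives the same grasp; the last joint's range is limited). The gripper opens to 85 mm and grips with 20 to 120 N. Pads are 22 mm wide; open, the fingers measure 114 mm over their backs; the gripper's body (76 mm by 85 mm) begins 54 mm behind the grasp point. The pads swing forward as they close: fully open they stand 13 mm farther back than shut.
Start: joints at [-1.262, 0.048, 0.099, 1.622, 0, 1.443], TCP at [222.082, -475.707, 256.312] pointing down, gripper open.
Joint ranges: [-2.91, 2.91], [-0.99, 1.94], [-1.21, 1.42], [-2.12, 2.29], [-1.49, 1.47], [-3.14, 3.14]. Speed limits (rad/s): [2.79, 2.79, 3.14, 3.14, 3.14, 3.14].

INTERFACE

Orientations are given as a unit quaternion [w, x, y, z].
In Python, from workcell import arm, vision gives the robot as it stands.
- The arm moves only by the shell command python3 -m crank 'ROWS' [OPENING] [FORCE]. ROWS is JSON, one flat list of numbers, 6 for each row, row after row: the shift along the tool's x, y, z normalised to -1 to 1, where 1 is 8 cm, then the turn, a rotation vector about the tool's x, y, z normalised to -1 to 1, where 1 is pi rad. A call has 1 to 8 rows; each row is the pose to reach, as a shift and turn from the pose commanded when the call began, along the tool's axes at that moment, turning the shorter way round; what a row does not reach only later rows make up. A row lasts 1/8 s, in which the tool goes at most 62.5 mm and 10.7 degrees, less where a joint would pass 70% of its speed; a pose out of reach is approached as far as the arm can. A call with a number of a shift or a turn outside -1 to 1 is refused whole. A call with a gripper value outside its range is refused whole. OPENING is the opening, from -1 (shut) to 1 (fully open), set as the call begins (- or left out, the last holds). The fingers move at their own pace and stop on an object; FORCE is the grip in N (left out, the last holds). Time passes only in rows, so rows that repeat a pose let the fingers close. It gives the time, the measured TCP pose, the force, the opening and the grip force at its end, in the units of the state.
- arm.observe(): the state, without advancing time (a new reading comes with each control period).
- vision.get_image(name): name is "side" or "top" or "wrist"; returns a dict with "image" (384x512x3 uint8, blue, green, red), "camera_matrix" (3x3 intrinsics, pixels), "position" and "attitude" of the camera in the world; the wrist camera has in their place "T_tool_cam" (4x4, takes a point from camera to tool coordinates, whose origin is the TCP and whose axes are the flange's). Camera axes: x right, y down, z forward; pixel columns grow to the right and rows downward; lengths in mm; the calibration is good to about 2 mm. A picture is of the moment at which its call begins: read the wrist's pose just before it. There is no depth.
- arm.close_job(): hands the job in; it is judged then, once.
Trained networks look in the newest picture that a camera, given by its name, has taken for a name from the list of things; names that differ only in an ending like _2 or _b are one class to them, and where a whole thing is asked for, a point or a joint stands for the part that bears it (a point fixed in the world has none). Each returns a list of dicts, best first, with "conf" (0 to 1); they miss things now and then, are a little off and sometimes report something else, mostly with a low value. They report only what shows in the picture. A call takes as long as a camera call. They do not tell look-alikes from the thing itself.
- vision.recognise(name, camera): "rect" ([left, top, right, bottom] as shares, 0 to 1, of the picture: columns of its width, rows of its height, round what is visible of it).
- vision.outline_of(name, camera): "pixels" (384x512 bool, what is visible of it) and "rect" ([left, top, right, bottom] as shares, 0 to 1, of the picture: columns of its width, rows of its height, round what is visible of it).
The state is a dict: "time": time; "qpos": joint angles; "qvel": joint speeds; "tau": joint torques, N m; "tool_pos": TCP position; "tool_rot": TCP orientation; "contact_force": force on the tool from outside, world axes, zero at the start; "moment": the same for the moment, N m; "width": finger opening in mm; "grip_force": force on a finger pad.
Only numpy, scipy, OpenCV 4.12 (cv2) and the standard library are available. Lean on these libraries where they do the work, as an engineer would, in place of code of your own. Each camera call takes 0.05 s, during which the arm holds its last target. There are 200 camera calls.

## Working session

There is one attempt and no reset: what is moved stays moved. The work goes in short steps, Python scripts to look and compute and a shell command to move; the robot and the scene stay as the last step left them, time stands still between calls to the robot, and variables do not carry over. Pictures are saved under pics/ and viewed, at most 10 in all, crops included, and the job is handed in when it is done.

```bash
ls; mkdir -p pics; cat > h.py <<'E'
import numpy as np, cv2
from scipy.spatial.transform import Rotation as R
from workcell import arm, vision
def q2R(q): return R.from_quat([q[1],q[2],q[3],q[0]]).as_matrix()
def cam(name):
    s=arm.observe(); d=vision.get_image(name)
    K=np.array(d["camera_matrix"])
    if name=="wrist":
        T=np.eye(4);T[:3,:3]=q2R(s["tool_rot"]);T[:3,3]=s["tool_pos"]
        T=T@np.array(d["T_tool_cam"]); Rc,p=T[:3,:3],T[:3,3]
    else:
        a=np.array(d["attitude"]); Rc=a if a.shape==(3,3) else q2R(a); p=np.array(d["position"])
    return d["image"],K,Rc,p
def proj(P,K,Rc,p):
    c=(np.atleast_2d(P)-p)@Rc; u=c@K.T; return u[:,:2]/u[:,2:]
def onz(uv,z,K,Rc,p):
    uv=np.atleast_2d(uv); r=np.c_[uv,np.ones(len(uv))]@np.linalg.inv(K).T@Rc.T
    return p+r*((z-p[2])/r[:,2:])
E
python3 - <<'E'
from h import *
ims=[]
for c in ["top","side"]:
    im,K,Rc,p=cam(c); print(c,K.round(1).tolist(),Rc.round(3).tolist(),p)
    cv2.imwrite(f"pics/{c}0.png",cv2.resize(im,(800,600)))
    np.savez(f"{c}.npz",im=im,K=K,Rc=Rc,p=p)
    for n in ["cabinet","door","door_handle","caddy","caddy_grip","cutting_mat","brush_cup","glue_can","polish_jar","tin_red","tin_blue","tin_brass","hammer","shoe_last"]:
        for d in vision.outline_of(n,c)[:3]:
            r=np.array(d["rect"])*[512,384,512,384]; ys,xs=np.nonzero(d["pixels"])
            print(n,round(d["conf"],2),r.round(0).tolist(), round(xs.mean(),1),round(ys.mean(),1))
print(arm.observe())
E
```

```text
pics
top [[351.8, 0.0, 250.3], [0.0, 351.8, 187.3], [0.0, 0.0, 1.0]] [[-0.003, -0.991, 0.134], [-1.0, 0.004, 0.006], [-0.007, -0.134, -0.991]] [ 331.00526198   22.6102723  1419.91175497]
cabinet 0.94 [156.0, 143.0, 237.0, 212.0] 190.3 176.7
door 0.6 [160.0, 143.0, 237.0, 214.0] 194.3 178.0
door_handle 0.7 [160.0, 145.0, 237.0, 212.0] 194.3 177.9
caddy 0.62 [100.0, 214.0, 142.0, 257.0] 119.1 232.7
caddy_grip 0.74 [100.0, 211.0, 143.0, 258.0] 119.6 233.4
cutting_mat 0.91 [304.0, 174.0, 371.0, 223.0] 336.7 197.2
cutting_mat 0.56 [127.0, 165.0, 152.0, 185.0] 140.1 172.9
brush_cup 0.57 [152.0, 235.0, 169.0, 252.0] 162.5 242.6
glue_can 0.69 [130.0, 164.0, 152.0, 184.0] 139.5 173.1
polish_jar 0.49 [143.0, 194.0, 155.0, 210.0] 148.6 200.6
tin_blue 0.3 [129.0, 160.0, 153.0, 186.0] 139.7 172.7
hammer 0.65 [158.0, 144.0, 238.0, 212.0] 190.3 176.4
hammer 0.59 [370.0, 176.0, 397.0, 237.0] 385.9 201.6
shoe_last 0.69 [325.0, 145.0, 379.0, 166.0] 351.8 155.0
side [[435.5, 0.0, 259.1], [0.0, 435.5, 195.6], [0.0, 0.0, 1.0]] [[-0.754, -0.499, 0.427], [-0.657, 0.566, -0.498], [0.007, -0.656, -0.755]] [-
[... 1042 characters left out ...]
, 'qpos': array([-1.26177361e+00,  4.80285252e-02,  9.92435430e-02,  1.62202235e+00,
        2.59606019e-06,  1.44300873e+00]), 'qvel': array([-1.59789994e-03, -1.46313393e-04, -2.22591341e-04, -3.66251394e-04,
       -8.54243282e-05,  6.65228137e-04]), 'tau': array([-7.19695745e-04, -3.38630283e+01,  3.20149255e+01,  1.23368998e-03,
       -1.55275043e-04, -4.67543657e-06]), 'tool_pos': array([ 222.09722859, -475.70794028,  256.3185665 ]), 'tool_rot': array([-5.59717161e-06,  9.76244250e-01,  2.16672942e-01,  7.94782882e-07]), 'contact_force': array([0.94339402, 0.3882143 , 0.05385487]), 'moment': array([ 0.06066815, -0.02160081,  0.01600765]), 'grip_force': 0.0, 'width': 85.36012064196521}
```

```bash
python3 - <<'E'
from h import *
a=np.load("top.npz")["im"][125:275,90:290]; b=np.load("side.npz")["im"][165:345,100:340]
cv2.imwrite("pics/c_top.png",cv2.resize(a,(800,600),interpolation=cv2.INTER_CUBIC))
cv2.imwrite("pics/c_side.png",cv2.resize(b,(800,600),interpolation=cv2.INTER_CUBIC))
E
```

```text
(no output)
```

View pics/c_top.png

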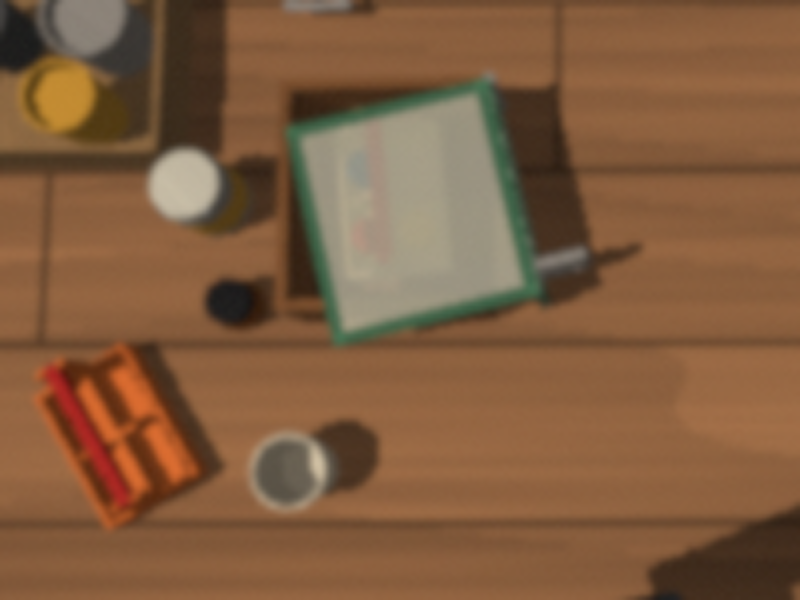

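View pics/c_side.png

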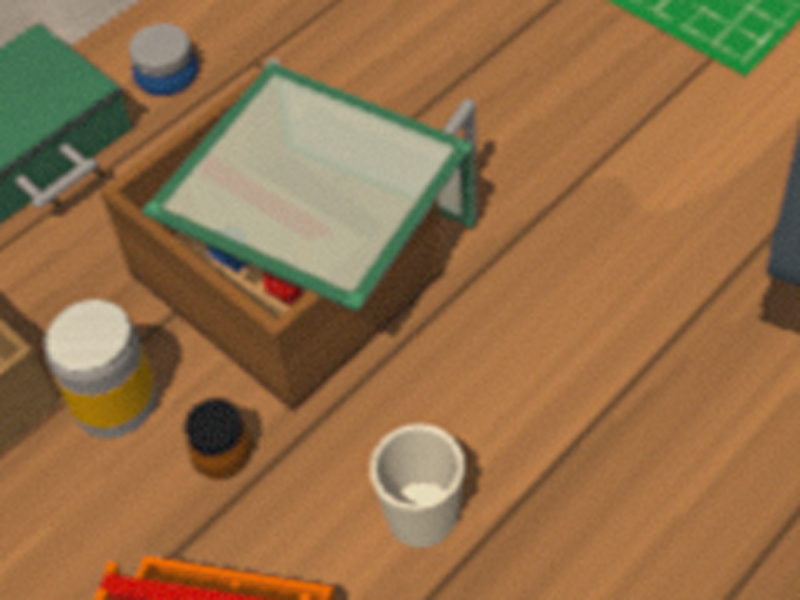

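View pics/side0.png

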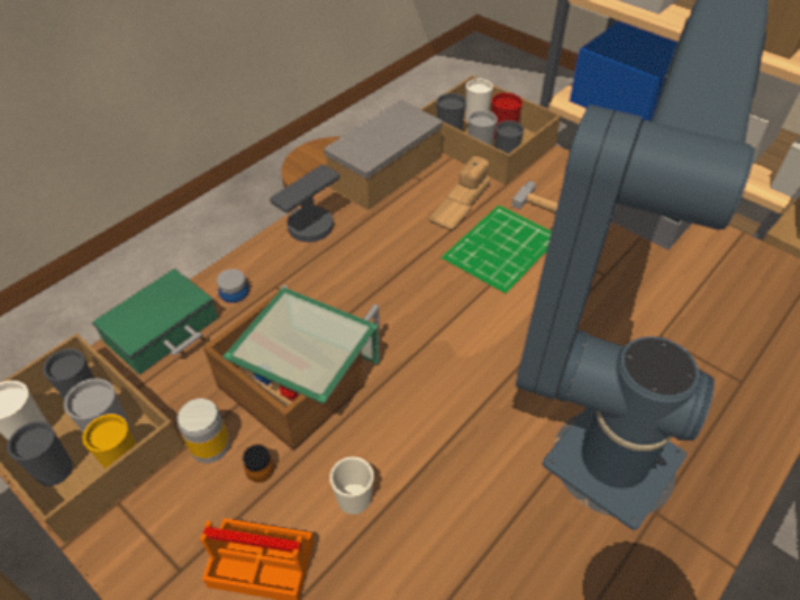

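Top crop (x4, offset 90,125): clear door is already ajar (about 0.25 rad). Its hinge corner is near crop (490,80), the panel's handle edge near (540,297) and the steel bar ends near (588,258). The red-barred tray under the door (bar near 370,190) has the tins and is pale. The orange one at (115,435) is the look-alike, outside the cabinet, so I leave it. The green box with a handle in the side view (60,180) is also a distractor: it isn't clear.

```bash
cat > fit.py <<'E'
from h import *
from scipy.optimize import least_squares
T=np.load("top.npz");S=np.load("side.npz")
def c(d): return d["K"],d["Rc"],d["p"]
tp=lambda u,v:(90+u/4,125+v/4)
sd=lambda u,v:(100+u*.3,165+v*.3)
# door points (hinge frame x,y,z from bench), world-yaw = cab yaw + door
D=[(0,212-8,131),(0,0,131),(190,0,131),(190,204,131)]
obsD=[(T,tp(540,297),(-4,208,131)),(T,tp(488,78),(-4,-4,131)),(T,tp(289,128),(186,-4,131)),(T,tp(340,344),(186,208,131)),
      (S,sd(472,147),(-4,208,131)),(S,sd(272,67),(-4,-4,131)),(S,sd(147,210),(186,-4,131)),(S,sd(356,304),(186,208,131)),
      (T,tp(585,258),(-49,182,118)),(S,sd(470,104),(-49,182,118))]
# cabinet rim corners in cabinet frame (top z=125)
obsC=[(T,tp(276,313),(95,110,125)),(T,tp(281,85),(95,-110,125)),(S,sd(105,195),(95,-110,125)),(S,sd(275,328),(95,110,125)),(S,sd(295,405),(95,110,0))]
def rot(a): return np.array([[np.cos(a),-np.sin(a)],[np.sin(a),np.cos(a)]])
def pts(q):
    x,y,a,t,hx,hy=q
    A=[]
    h=np.array([x,y])+rot(a)@[hx,hy]
    for o in obsD: A.append((o,np.r_[h+rot(a+t)@o[2][:2],o[2][2]]))
    for o in obsC: A.append((o,np.r_[np.array([x,y])+rot(a)@o[2][:2],o[2][2]]))
    return A
def res(q): return np.r_[np.concatenate([proj(P,*c(o[0]))[0]-o[1] for o,P in pts(q)]),(q[4]+95)/3,(q[5]+106)/3]
r=least_squares(res,[400,200,1.57,.25,-95,-106],loss="soft_l1")
q=r.x
if __name__=="__main__":
    print(q.round(3)); print(res(q)[:-2].reshape(-1,2).round(1).tolist())
    x,y,a,t,hx,hy=q; h=np.array([x,y])+rot(a)@[hx,hy]
    print("hinge",h,"handle",h+rot(a+t)@[-49,182],"panel dir",rot(a+t)@[0,1])
    print("mat",onz([[336.7,197.2]],3,*c(T)),onz([[319.9,158.7]],3,*c(S)))
    for n,uv,z in [("cup",(162.5,242.6),60),("jar",(148.6,200.6),50),("can",(139.5,173.1),100)]: print(n,onz([uv],z,*c(T)))
    for n,uv in [("lamp/last",(351,155)),("hammer",(385.9,201.6))]: print(n,onz([uv],20,*c(T)))
E
python3 fit.py
```

```text
[ 5.56738e+02  2.73524e+02  1.57500e+00  2.41000e-01 -9.52090e+01
 -1.04412e+02]
[[-0.1, 0.0], [-0.4, 0.4], [0.1, 0.1], [-0.4, 1.0], [-0.1, -2.0], [-0.7, -2.4], [-0.9, -1.3], [0.8, -0.4], [-1.0, 0.4], [0.2, 0.4], [0.1, 0.3], [0.5, -0.8], [-0.7, -2.2], [0.8, 1.2], [0.2, 1.5]]
hinge [661.52040973 178.72312277] handle [496.85329304  87.01848449] panel dir [-0.97010394 -0.24268981]
mat [[ 480.35510755 -317.40687031    3.        ]] [[ 474.47975601 -310.4598372     3.        ]]
cup [[302.1598533  367.79670251  60.        ]]
jar [[464.64541434 429.83399413  50.        ]]
can [[565.20961521 453.52670642 100.        ]]
lamp/last [[ 650.44287559 -377.38081969   20.        ]]
hammer [[ 460.25141572 -508.31826342   20.        ]]
```

Fit agrees across both views to about 2 px (2-4 mm): hinge (661,179), door at 0.24 rad, handle (497,87). Moving above the handle and turning the tool to the door.

```bash
python3 -m crank '[0.5,-0.4,0,0,0,-0.11, 1,-0.81,0,0,0,-0.22, 1,-0.81,0,0,0,-0.33, 1,-0.81,0,0,0,-0.439, 1,-0.81,0,0,0,-0.439, 1,-0.81,0,0,0,-0.439,1,-0.81,0,0,0,-0.439,1,-0.81,0,0,0,-0.439]' 0.2
for i in 1; do python3 -m crank '[0.5,0.42,0,0,0,0,1,0.84,0,0,0,0,1,0.84,0,0,0,0]'; done
python3 -m crank '[0.5,0.42,0,0,0,0,1,0.84,0,0,0,0,1,0.84,0,0,0,0]'
python3 -m crank '[0.5,0.42,0,0,0,0,1,0.84,0,0,0,0,1,0.84,0,0,0,0]'
python3 -m crank '[0.5,0.42,0,0,0,0,1,0.84,0,0,0,0,1,0.84,0,0,0,0,1,0.84,0,0,0,0]'
python3 - <<'E'
from h import *
im,K,Rc,p=cam("wrist"); print(p,Rc.round(2).tolist()); np.savez("w1.npz",im=im,K=K,Rc=Rc,p=p)
cv2.imwrite("pics/w1.png",im)
print(proj([[497,87,118],[497,87,50],[661,178,131]],K,Rc,p))
s=arm.observe();print(s["tool_pos"],s["tool_rot"],s["time"],s["contact_force"])
for d in vision.recognise("door_handle","wrist"): print(d)
E
```

```text
time: 2.5
tool_pos: [267.2, -383.1, 256.4]
tool_rot: [0.0, 0.614, 0.789, -0.0]
contact_force: [-0.4, 0.1, -0.6]
width: 51.3
grip_force: 0.0
time: 2.88
tool_pos: [314.0, -286.8, 256.8]
tool_rot: [0.0, 0.613, 0.79, 0.0]
contact_force: [-0.9, -1.2, -0.1]
width: 50.8
grip_force: 0.0
time: 3.25
tool_pos: [359.6, -193.5, 256.6]
tool_rot: [0.0, 0.613, 0.79, 0.0]
contact_force: [-0.7, -1.0, 0.8]
width: 51.3
grip_force: 0.0
time: 3.62
tool_pos: [405.3, -100.3, 256.3]
tool_rot: [0.0, 0.614, 0.79, 0.0]
contact_force: [-0.1, -0.9, -0.4]
width: 51.5
grip_force: 0.0
time: 4.12
tool_pos: [450.1, -9.1, 256.1]
tool_rot: [0.0, 0.616, 0.788, -0.001]
contact_force: [-0.6, 0.9, -0.7]
width: 51.0
grip_force: 0.0
[433.5878653   58.97958021 373.3443673 ] [[0.97, 0.23, 0.06], [0.24, -0.93, -0.27], [-0.0, 0.27, -0.96]]
[[334.45158663 101.73517609]
 [317.00664006 104.85746328]
 [588.3737313   32.21322994]]
[450.06245084  -9.29526061 256.21605783] [ 1.08042501e-04  6.16237639e-01  7.87560078e-01 -5.32860857e-04] 4.175 [ 0.41988719 -0.34605261 -0.42001698]
{'rect': [0.5758, 0.0008, 0.9979, 0.293], 'conf': 0.9}
```

View pics/w1.png

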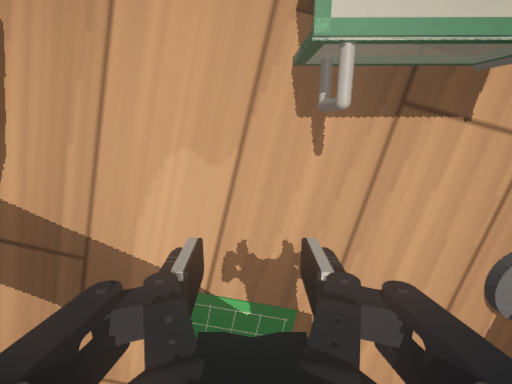

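Wrist view: the handle bar's upper end is at (343,104) and its lower end at (326,104); the door's top edge corner is at (315,40). That is about 9 px right of the prediction, so I correct it.

```bash
cat > go.py <<'E'
# usage: work out shift/turn in move units to a world TCP pose (tool down, x-axis yaw deg)
from h import *
def units(x,y,z,yaw,s=None):
    s=s or arm.observe(); R0=q2R(s["tool_rot"]); a=np.radians(yaw)
    Rt=np.array([[np.cos(a),np.sin(a),0],[np.sin(a),-np.cos(a),0],[0,0,-1]])
    return np.r_[R0.T@(np.array([x,y,z])-s["tool_pos"])/80,R.from_matrix(R0.T@Rt).as_rotvec()/np.pi].round(3)
E
python3 - <<'E'
from go import *
d=np.load("w1.npz");c=d["K"],d["Rc"],d["p"]; T=np.load("top.npz");ct=T["K"],T["Rc"],T["p"]
t=onz([[343,102]],114,*c);b=onz([[326,102]],54,*c);print(c[0][0,0],t,b,onz([[315,40]],131,*c))
x,y=(t+b)[0,:2]/2; print(x,y,proj([[x,y,118]],*ct),(90+588/4,125+258/4))
print(units(x,y,180,104.3),units(x,y,106,104.3))
E
```

```text
290.83069991864494 [[505.07159326  88.9932517  114.        ]] [[504.44155352  91.63540756  54.        ]] [[465.65543676 123.77731976 131.        ]]
504.75657338870633 90.3143296322845 [[234.39944917 187.83205137]] (237.0, 189.5)
[ 1.045  0.964  0.952 -0.     0.    -0.002] [ 1.045  0.964  1.877 -0.     0.    -0.002]
```

```bash
python3 -m crank '[0.5,0.46,0.3,0,0,0,1,0.925,0.7,0,0,0,1,0.925,0.95,0,0,0,1,0.925,0.95,0,0,0]' 0.2
python3 -m crank '[0.03,0,0.3,0,0,0,0.03,0,0.6,0,0,0,0.03,0,0.925,0,0,0,0.03,0,0.925,0,0,0,0.03,0,0.925,0,0,0]' 0.2
python3 -m crank '[0,0,0,0,0,0,0,0,0,0,0,0,0,0,0,0,0,0,0,0,0,0,0,0]' -1 25
```

```text
time: 4.72
tool_pos: [501.2, 87.0, 178.1]
tool_rot: [-0.002, 0.616, 0.788, -0.002]
contact_force: [0.4, -0.4, 0.8]
width: 51.1
grip_force: 0.0
time: 5.35
tool_pos: [503.1, 89.6, 108.3]
tool_rot: [0.001, 0.616, 0.788, 0.001]
contact_force: [0.3, -0.5, -0.2]
width: 51.0
grip_force: 0.0
time: 5.85
tool_pos: [503.5, 90.7, 107.6]
tool_rot: [0.001, 0.615, 0.788, 0.001]
contact_force: [2.0, 1.1, 3.3]
width: 11.5
grip_force: 26.9
```

```bash
python3 -m crank '[-0.112,0.034,0,0,0,-0.016,-0.224,0.073,0,0,0,-0.032,-0.33,0.12,0,0,0,-0.048,-0.44,0.167,0,0,0,-0.064,-0.54,0.225,0,0,0,-0.08,-0.645,0.283,0,0,0,-0.0955,-0.645,0.283,0,0,0,-0.0955]'
```

```text
time: 6.72
tool_pos: [537.5, 45.4, 107.6]
tool_rot: [0.001, 0.491, 0.871, 0.0]
contact_force: [0.1, -0.5, 5.3]
width: 11.1
grip_force: 27.0
```

```bash
M='see typed rows'; python3 -m crank '[-0.112,0.034,0,0,0,-0.016,-0.224,0.073,0,0,0,-0.032,-0.33,0.12,0,0,0,-0.048,-0.44,0.167,0,0,0,-0.064,-0.54,0.225,0,0,0,-0.08,-0.645,0.283,0,0,0,-0.0955,-0.745,0.35,0,0,0,-0.111,-0.837,0.418,0,0,0,-0.127]'
python3 -m crank '[-0.112,0.034,0,0,0,-0.016,-0.224,0.073,0,0,0,-0.032,-0.33,0.12,0,0,0,-0.048,-0.44,0.167,0,0,0,-0.064,-0.54,0.225,0,0,0,-0.08,-0.645,0.283,0,0,0,-0.0955,-0.745,0.35,0,0,0,-0.111,-0.837,0.418,0,0,0,-0.127]'
```

```text
time: 7.72
tool_pos: [599.7, 5.0, 107.6]
tool_rot: [0.0, 0.308, 0.951, -0.001]
contact_force: [-1.1, -1.1, 7.2]
width: 11.6
grip_force: 27.2
time: 8.72
tool_pos: [673.7, -8.1, 107.6]
tool_rot: [0.0, 0.113, 0.994, -0.002]
contact_force: [-2.0, -3.5, 5.4]
width: 11.4
grip_force: 27.4
```

```bash
python3 -m crank '[-0.112,0.034,0,0,0,-0.016,-0.224,0.073,0,0,0,-0.032,-0.33,0.12,0,0,0,-0.048,-0.44,0.167,0,0,0,-0.064,-0.54,0.225,0,0,0,-0.08,-0.645,0.283,0,0,0,-0.0955,-0.645,0.283,0,0,0,-0.0955]'
python3 - <<'E'
from h import *
im,K,Rc,p=cam("top"); np.savez("top2.npz",im=im,K=K,Rc=Rc,p=p)
cv2.imwrite("pics/top2.png",cv2.resize(im[100:270,110:336],(798,600),interpolation=cv2.INTER_CUBIC))
s=arm.observe();print(s["tool_pos"],s["qpos"].round(2),s["contact_force"])
E
```

```text
time: 9.6
tool_pos: [730.2, 2.2, 107.7]
tool_rot: [0.001, -0.036, 0.999, -0.002]
contact_force: [0.3, -4.3, 4.8]
width: 11.3
grip_force: 27.7
[730.00786725   2.11381219 107.66860317] [-0.09  0.61  0.5   1.46 -0.   -0.16] [ 0.94306324 -5.52938822  4.35287456]
```

View pics/top2.png

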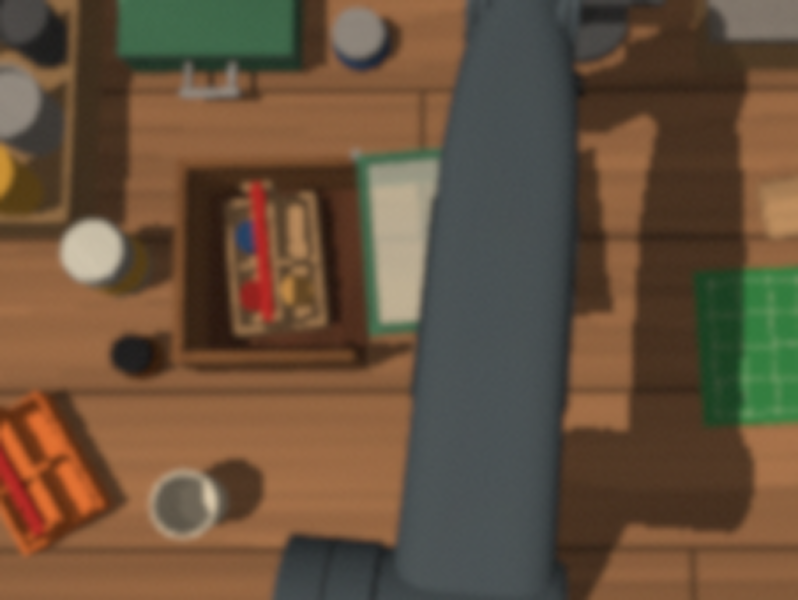

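The door stands at about 1.64 rad and the compartment is uncovered. The caddy is pale with a red bar from crop (257,183) to (267,320), with the blue, red and brass tins aboard. Releasing the handle and retreating upward.

```bash
python3 -m crank '[0,0,0,0,0,0,0,0,0,0,0,0,0,0,0,0,0,0]' 0.1
python3 -m crank '[0,0,-0.3,0,0,0,0,0,-0.7,0,0,0,0,0,-1,0,0,0,0,0,-1,0,0,0]'
python3 -m crank '[-0.1,0,-0.5,0,0,0,-0.1,0,-1,0,0,0,-0.1,0,-1,0,0,0]' 0.5
python3 - <<'E'
from go import *
T=np.load("top2.npz");c=T["K"],T["Rc"],T["p"]
k=600/170
e=onz([(110+257/k,100+183/k),(110+267/k,100+320/k)],119,*c);print(e,e.mean(0),np.degrees(np.arctan2(*(e[1]-e[0])[[1,0]])))
m=e.mean(0)
s=arm.observe();print(s["tool_pos"],s["tool_rot"])
print(units(m[0]-60,m[1]-50,270,184,s))
E
```

```text
time: 10.02
tool_pos: [728.3, 4.8, 105.2]
tool_rot: [-0.001, -0.036, 0.999, 0.0]
contact_force: [0.6, 0.9, -0.3]
width: 46.9
grip_force: 0.0
time: 10.52
tool_pos: [730.4, 4.4, 189.3]
tool_rot: [0.003, -0.036, 0.999, -0.0]
contact_force: [0.4, -0.4, -0.1]
width: 47.0
grip_force: 0.0
time: 10.9
tool_pos: [738.2, 4.8, 269.4]
tool_rot: [0.003, -0.036, 0.999, -0.0]
contact_force: [0.4, 0.3, 1.1]
width: 63.6
grip_force: 0.0
[[642.83980669 286.12469778 119.        ]
 [494.63753715 272.15930576 119.        ]] [568.73867192 279.14200177 119.        ] -174.61680185619895
[738.21058048   4.82217531 269.38069113] [ 2.86028612e-03 -3.62266589e-02  9.99339463e-01 -2.91092379e-04]
[ 2.658e+00  3.004e+00 -2.500e-02 -0.000e+00  2.000e-03  1.000e-03]
```

```bash
python3 -m crank '[0.17,0.42,0,0,0,0,0.34,0.84,0,0,0,0,0.34,0.84,0,0,0,0]'
python3 -m crank '[0.17,0.42,0,0,0,0,0.34,0.84,0,0,0,0,0.34,0.84,0,0,0,0]'
python3 -m crank '[0.17,0.42,0,0,0,0,0.34,0.84,0,0,0,0,0.34,0.84,0,0,0,0]'
python3 -m crank '[0.17,0.42,0,0,0,0,0.34,0.84,0,0,0,0,0.34,0.84,0,0,0,0,0.34,0.84,0,0,0,0,0.34,0.84,0,0,0,0]'
python3 - <<'E'
from h import *
im,K,Rc,p=cam("wrist"); np.savez("w2.npz",im=im,K=K,Rc=Rc,p=p)
cv2.imwrite("pics/w2.png",im)
print(proj([[642.8,286.1,119],[494.6,272.2,119],[568.7,279.1,119]],K,Rc,p).round(0).tolist())
s=arm.observe();print(s["tool_pos"],s["tool_rot"])
for d in vision.recognise("caddy_grip","wrist"): print(d)
hsv=cv2.cvtColor(im,cv2.COLOR_BGR2HSV); m=((hsv[...,0]<8)|(hsv[...,0]>172))&(hsv[...,1]>150)&(hsv[...,2]>70)
n,l,st,ce=cv2.connectedComponentsWithStats(m.astype(np.uint8))
for i in range(1,n):
    if st[i,4]>60: print(st[i],ce[i].round(1),cv2.minAreaRect(np.argwhere(l==i)[:,::-1].astype(np.float32)))
E
```

```text
time: 11.28
tool_pos: [703.2, 72.7, 263.9]
tool_rot: [-0.002, -0.038, 0.999, 0.0]
contact_force: [-0.0, -0.2, 0.0]
width: 64.1
grip_force: 0.0
time: 11.65
tool_pos: [671.9, 136.7, 264.7]
tool_rot: [-0.001, -0.038, 0.999, 0.0]
contact_force: [-0.1, -0.3, -0.4]
width: 63.9
grip_force: 0.0
time: 12.02
tool_pos: [640.5, 201.0, 265.1]
tool_rot: [-0.001, -0.037, 0.999, -0.0]
contact_force: [0.2, -1.2, -0.6]
width: 64.4
grip_force: 0.0
time: 12.65
tool_pos: [610.0, 263.4, 265.8]
tool_rot: [-0.0, -0.035, 0.999, -0.0]
contact_force: [-0.0, 0.2, -0.6]
width: 63.8
grip_force: 0.0
[[272.0, 228.0], [272.0, 61.0], [272.0, 151.0]]
[609.8698834  263.54896425 265.93692663] [-9.28890620e-05 -3.52197207e-02  9.99379558e-01 -2.48404560e-04]
{'rect': [0.4371, 0.1628, 0.6221, 0.6026], 'conf': 0.77}
{'rect': [0.9578, 0.0005, 0.9943, 0.0948], 'conf': 0.69}
[ 264   63   44  167 3323] [277.9 137. ] ((286.7152099609375, 145.72866821289062), (166.02398681640625, 42.38275909423828), 88.61408233642578)
```

View pics/w2.png

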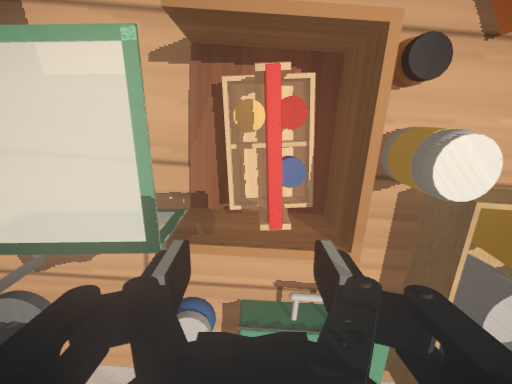

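The wrist view shows the red bar from (273,63) to (275,230). It matches the projection of the top-view estimate at z=119 within 2 px, so height and position are confirmed. The pale tray holds the brass (249,115), red (292,112) and blue (290,172) tins: this is the caddy.

```bash
python3 - <<'E'
from go import *
d=np.load("w2.npz");c=d["K"],d["Rc"],d["p"]
e=onz([(274.5,229),(273,64)],119,*c);print(e,np.degrees(np.arctan2(*(e[1]-e[0])[[1,0]])))
m=e.mean(0);print(units(m[0],m[1],190,185.6),units(m[0],m[1],116,185.6))
E
```

```text
[[643.66346193 288.65439531 119.        ]
 [497.13035374 273.67396396 119.        ]] -174.16279435757883
[ 0.475  0.252  0.95  -0.    -0.    -0.009] [ 0.475  0.253  1.875 -0.    -0.    -0.009]
```

```bash
python3 -m crank '[0.3,0.2,0.3,0,0,-0.009,0.475,0.252,0.6,0,0,-0.009,0.475,0.252,0.95,0,0,-0.009,0.475,0.252,0.95,0,0,-0.009]'
python3 -m crank '[0,0,0.3,0,0,0,0,0,0.6,0,0,0,0,0,0.925,0,0,0,0,0,0.925,0,0,0,0,0,0.925,0,0,0]'
python3 -m crank '[0,0,0,0,0,0,0,0,0,0,0,0,0,0,0,0,0,0,0,0,0,0,0,0,0,0,0,0,0,0,0,0,0,0,0,0]' -1 80
```

```text
time: 13.25
tool_pos: [568.2, 281.2, 187.2]
tool_rot: [-0.003, -0.05, 0.999, -0.001]
contact_force: [-0.9, -0.9, 0.5]
width: 64.0
grip_force: 0.0
time: 13.88
tool_pos: [570.9, 282.4, 118.3]
tool_rot: [0.001, -0.05, 0.999, 0.0]
contact_force: [0.4, -0.9, 0.6]
width: 64.0
grip_force: 0.0
time: 14.62
tool_pos: [570.3, 281.7, 117.1]
tool_rot: [0.001, -0.05, 0.999, -0.001]
contact_force: [0.1, -5.0, 5.0]
width: 13.1
grip_force: 79.4
```

```bash
python3 -m crank '[0,0,-0.05,0,0,0,0,0,-0.15,0,0,0,0,0,-0.3,0,0,0,0,0,-0.45,0,0,0,0,0,-0.6,0,0,0,0,0,-0.75,0,0,0,0,0,-0.9,0,0,0,0,0,-1,0,0,0]'
python3 -m crank '[0,0,-0.15,0,0,0,0,0,-0.3,0,0,0,0,0,-0.45,0,0,0,0,0,-0.6,0,0,0,0,0,-0.75,0,0,0,0,0,-0.9,0,0,0,0,0,-1,0,0,0,0,0,-1,0,0,0]'
python3 - <<'E'
from go import *
im,K,Rc,p=cam("side"); cv2.imwrite("pics/side2.png",cv2.resize(im[100:340,80:400],(800,600)))
im,K,Rc,p=cam("top"); ds=vision.outline_of("cutting_mat","top")
hsv=cv2.cvtColor(im,cv2.COLOR_BGR2HSV); m=((hsv[...,0]>50)&(hsv[...,0]<75)&(hsv[...,1]>120)).astype(np.uint8); m[:,:295]=0
m=cv2.morphologyEx(m,cv2.MORPH_CLOSE,np.ones((5,5)))
r=cv2.minAreaRect(np.argwhere(m)[:,::-1].astype(np.float32));print(r)
b=cv2.boxPoints(r);w=onz(b,3,K,Rc,p);print(w.round(0).tolist(),w.mean(0))
s=arm.observe();print(s["tool_pos"],s["width"],s["grip_force"])
E
```

```text
time: 15.62
tool_pos: [570.1, 282.4, 197.7]
tool_rot: [0.001, -0.05, 0.999, 0.0]
contact_force: [0.1, -0.2, -7.0]
width: 12.4
grip_force: 78.0
time: 16.62
tool_pos: [570.2, 282.5, 277.5]
tool_rot: [0.001, -0.05, 0.999, 0.0]
contact_force: [-0.6, 0.4, -6.6]
width: 12.7
grip_force: 78.0
((337.0706787109375, 197.01995849609375), (42.6051025390625, 58.7736701965332), 87.33700561523438)
[[563.0, -198.0, 3.0], [573.0, -438.0, 3.0], [400.0, -438.0, 3.0], [390.0, -202.0, 3.0]] [ 481.78424137 -318.91605759    3.        ]
[569.56118693 282.26391522 275.58754192] 12.585674106687303 77.98902869224548
```

View pics/side2.png

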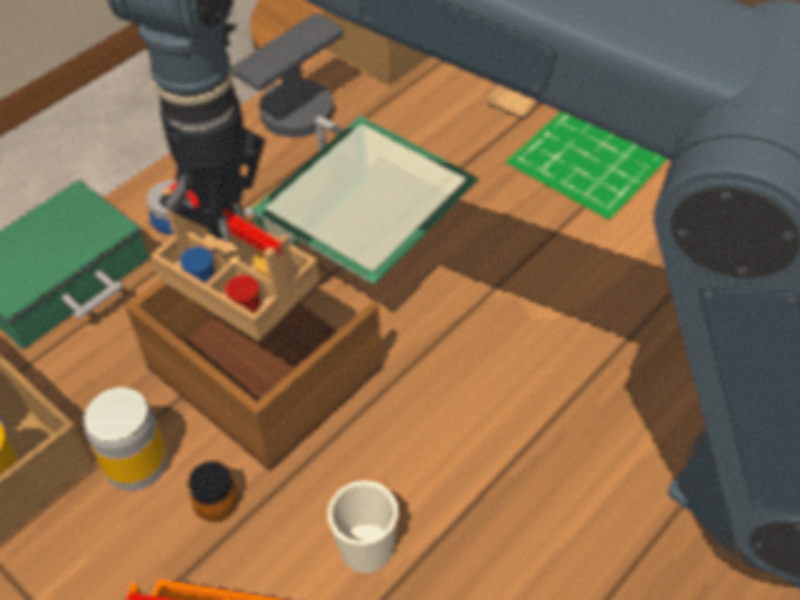

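The caddy hangs level with its three tins (blue, red and brass), clear of the cabinet; the door stayed open at crop (365,200). Carrying it to the mat.

```bash
python3 -m crank '[0.01,-0.04,0,0,0,0,0.03,-0.12,0,0,0,0,0.06,-0.24,0,0,0,0,0.1,-0.4,0,0,0,0,0.145,-0.57,0,0,0,0,0.19,-0.74,0,0,0,0,0.233,-0.917,0,0,0,0]'
python3 -m crank '[0.047,-0.183,0,0,0,0,0.093,-0.367,0,0,0,0,0.14,-0.55,0,0,0,0,0.187,-0.733,0,0,0,0,0.233,-0.917,0,0,0,0]'
python3 -m crank '[0.047,-0.183,0,0,0,0,0.093,-0.367,0,0,0,0,0.14,-0.55,0,0,0,0,0.187,-0.733,0,0,0,0,0.233,-0.917,0,0,0,0]'
python3 -m crank '[0.047,-0.183,0,0,0,0,0.093,-0.367,0,0,0,0,0.14,-0.55,0,0,0,0,0.187,-0.733,0,0,0,0,0.233,-0.917,0,0,0,0]'
python3 -m crank '[0.047,-0.183,0,0,0,0,0.093,-0.367,0,0,0,0,0.14,-0.55,0,0,0,0,0.187,-0.733,0,0,0,0,0.233,-0.917,0,0,0,0]'
python3 -m crank '[0.047,-0.183,0,0,0,0,0.093,-0.367,0,0,0,0,0.14,-0.55,0,0,0,0,0.187,-0.733,0,0,0,0,0.233,-0.917,0,0,0,0]'
python3 -m crank '[0.047,-0.183,0,0,0,0,0.093,-0.367,0,0,0,0,0.14,-0.55,0,0,0,0,0.187,-0.733,0,0,0,0,0.233,-0.917,0,0,0,0]'
python3 -m crank '[0.047,-0.183,0,0,0,0,0.09,-0.36,0,0,0,0,0.13,-0.53,0,0,0,0,0.17,-0.68,0,0,0,0,0.2,-0.8,0,0,0,0,0.225,-0.88,0,0,0,0,0.233,-0.917,0,0,0,0,0.233,-0.917,0,0,0,0]'
python3 - <<'E'
from go import *
s=arm.observe();print(s["tool_pos"],s["tool_rot"])
for n in ["top","side"]:
    im,K,Rc,p=cam(n); np.savez(n+"3.npz",im=im,K=K,Rc=Rc,p=p)
    if n=="side": cv2.imwrite("pics/side3.png",cv2.resize(im,(800,600)))
    else: cv2.imwrite("pics/top3.png",cv2.resize(im,(800,600)))
E
```

```text
time: 17.65
tool_pos: [558.4, 206.3, 276.5]
tool_rot: [0.0, -0.05, 0.999, -0.0]
contact_force: [0.5, 0.5, -6.6]
width: 12.8
grip_force: 78.0
time: 18.27
tool_pos: [547.2, 131.6, 276.3]
tool_rot: [0.0, -0.05, 0.999, -0.0]
contact_force: [-0.6, 0.2, -6.6]
width: 12.3
grip_force: 78.0
time: 18.9
tool_pos: [536.1, 56.8, 276.3]
tool_rot: [0.0, -0.05, 0.999, 0.0]
contact_force: [0.2, -1.1, -6.5]
width: 12.7
grip_force: 78.0
time: 19.52
tool_pos: [524.9, -18.1, 276.3]
tool_rot: [0.0, -0.05, 0.999, -0.0]
contact_force: [-0.4, -0.7, -5.8]
width: 12.5
grip_force: 78.0
time: 20.15
tool_pos: [513.7, -93.0, 276.3]
tool_rot: [0.0, -0.05, 0.999, 0.0]
contact_force: [0.4, 0.0, -5.7]
width: 12.6
grip_force: 78.0
time: 20.78
tool_pos: [502.6, -167.8, 276.3]
tool_rot: [0.0, -0.05, 0.999, -0.0]
contact_force: [0.5, 0.0, -6.8]
width: 12.3
grip_force: 78.0
time: 21.4
tool_pos: [491.4, -242.7, 276.3]
tool_rot: [0.0, -0.05, 0.999, 0.0]
contact_force: [-0.5, 0.5, -6.2]
width: 12.9
grip_force: 78.0
time: 22.4
tool_pos: [480.4, -316.5, 276.3]
tool_rot: [0.0, -0.05, 0.999, 0.0]
contact_force: [0.6, 0.1, -7.1]
width: 12.4
grip_force: 78.1
[ 480.35895613 -316.48677423  276.32142497] [ 2.68267493e-05 -5.03031161e-02  9.98733987e-01  1.36197132e-04]
```

View pics/side3.png

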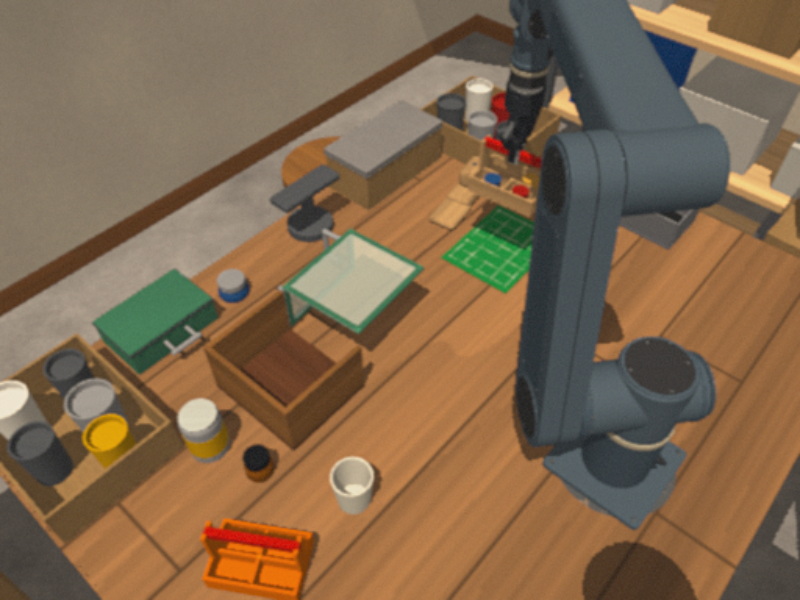

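View pics/top3.png

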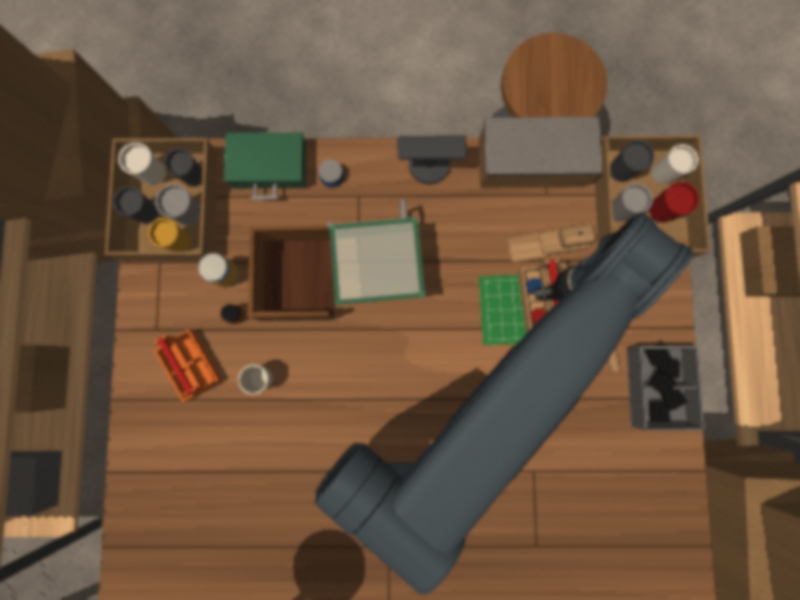

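The top view confirms the tray over the mat with its left wall at x≈523 (predicted 520), the door still open, and the bystanders in place. The side view shows the caddy level with the tins in it.

```bash
python3 -m crank '[0,0,0,0,0,0,0,0,0,0,0,0,0,0,0,0,0,0,0,0,0,0,0,0]'
python3 -c "
from workcell import arm
print(arm.close_job())"
```

```text
time: 23.0
tool_pos: [480.4, -316.5, 276.3]
tool_rot: [0.0, -0.05, 0.999, -0.0]
contact_force: [-0.3, -0.6, -6.7]
width: 12.8
grip_force: 78.0
the job is handed in; nothing more can be done
None
```

The job is handed in at 23 s: the door is open at about 1.64 rad, and the caddy is held level with its three tins, over the middle of the mat and about 17 cm above it.

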